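# Seat a bearing cap on the sine plate

### The job

Put the larger of the two bearing caps on the tilted plate of the sine plate, ready for drilling: feet flat on the plate, its length straight up the slope, its lower foot against the ledge and about midway along it. Set it down gently rather than dropping it, let go of it, and leave the smaller cap where it lies.

Things in the scene. Friction and masses are not known exactly. Their poses are not given: they have to be found in the camera images.
- large_cap_crown (a point): Larger bearing cap, dark iron, 0.7 kg, feet down: 104 mm long, 40 wide, 40 tall; an arch over a half-round bore (radius 14, through the width), a bolt foot 16 mm tall at each end. This point: mid-crown, 27 mm above the underside, 13 below the top, mid length and width; grip here across the 40 mm width (flat faces). Axes: x along the length (ends alike), y across the width, z up.
- small_cap_crown (a point): Smaller bearing cap, same shape and iron, 68 mm long, 28 wide, 25 tall; to be left alone. This point: the middle of its crown, 17.5 mm above its underside. Axes as for the larger cap.
- incline: Tilted steel plate, fixed: 158 mm up the slope, 110 wide, 22 deg steep, rising away from the robot (heading varies); smooth: iron slides down to the dark ledge (14 mm high and thick) along its low end. Origin: on its surface at the ledge's inner face, mid-width, 45 mm above the bench; x up the slope, y along the ledge, z out of the surface. Seated cap: crown point at x 52, z 27 mm.
Not all that is in view belongs to the job. What is shaped like the part that bears large_cap_crown but turquoise or yellow is not meant.

How it is judged:
By the outcome, as a careful person would: the job done as asked, in the order asked, and still so for the second after the job is handed in, with the robot touching nothing.
It also fails if it takes over 38 s, if anything falls off the work surface, if the arm or the gripper's body presses on something with over 40 N, if the wrist force passes 120 N, or if a joint passes its speed limit or range.

### The arm

A 6-joint arm with a two-finger parallel gripper is mounted at the origin on the work surface. World frame = base frame: x ahead of the robot, y to its left, z up, the work surface at z = 0. Lengths are in m, angles in degrees, forces in N, time in s.
With the tool pointing down it reaches from about 0.425 to 0.925 m from the base axis. Payload 12.5 kg.
Tool frame: the origin (TCP) lies midway between the tips of the shut fingers; the grasp point (between the pads) lies 19 mm behind it; z points along the fingers, y is the line along which they close (so a half turn about z gives the same grasp; the last joint's range is limited). The gripper opens to 85 mm and grips with 20 to 120 N. Pads are 22 mm wide; open, the fingers measure 114 mm over their backs; the gripper's body (76 mm by 85 mm) begins 54 mm behind the grasp point. The pads swing forward as they close: fully open they stand 13 mm farther back than shut.
Start: joints at [-82.254, 28.126, 89.318, -0, 62.55, -6.05], TCP at [0.149, -0.607, 0.231] pointing down, gripper open.
Joint ranges: [-177.58, 177.58], [-47.91, 125.51], [2.72, 160], [-65.01, 245.01], [3.68, 167.84], [-153.87, 153.87]. Speed limits (degrees/s): [127.2, 127.2, 159.86, 180, 180, 180].

### API

Orientations are given as a 3x3 rotation matrix whose columns are the frame's x, y, z axes.
In Python, from workcell import r gives the robot as it stands.
- The arm moves only by the tool move_arm, never from a script. Its argument "plan" is one flat list of numbers, 4 for each row, row after row: the shift along the tool's x, y, z in units of 30 mm (1.0 is 30 mm), then the turn about the tool's z in units of 6 degrees (1.0 is 6 degrees). A call has 1 to 8 rows; each row is the pose to reach, as a shift and turn from the pose commanded when the call began, along the tool's axes at that moment; what a row does not reach only later rows make up. A row lasts 1/8 s, in which the tool goes at most 62.5 mm and 10.7 degrees, less where a joint would pass 70% of its speed; a pose out of reach is approached as far as the arm can. A call with a gripper value outside its range is refused whole. "jaw" is the opening, from 0 (shut) to 1 (fully open), set as the call begins (left out, the last holds). The fingers move at their own pace and stop on an object; the grip force is fixed at half the most. Time passes only in rows, so rows that repeat a pose let the fingers close. It gives the time, the measured TCP pose, the force, the opening and the grip force at its end, in the units of the state.
- r.observe(): the state, without advancing time (a new reading comes with each control period).
- r.get_image(name): name is "side" or "top" or "wrist"; returns (picture, depth): 384x512x3 uint8, red, green, blue; 384x512 float32, m along the optical axis (not along the pixel's ray), 0 where there is no reading.
- r.get_calibration(name): a dict with "K" (3x3 intrinsics, pixels), "R" (3x3) and "t" (3): a world point X has camera coordinates R X + t. Camera axes: x right, y down, z forward; pixel columns grow to the right and rows downward; lengths in m; the calibration is good to about 2 mm. A picture is of the moment at which its call begins: read the wrist's pose just before it. get_calibration takes no time and is no camera call; for the wrist camera it gives the pose at the moment of the call.
- r.hand_in(): hands the job in; it is judged then, once.
The state is a dict: "time_s": time; "q": joint angles; "qvel": joint speeds; "joint_efforts": joint torques, N m; "tcp_pos": TCP position; "tool_rot": TCP orientation; "force": force on the tool from outside, world axes, zero at the start; "moment": the same for the moment, N m; "gripper_width": opening from 0.0 (shut) to 1.0 (fully open); "gripper_force": force on a finger pad.
Only numpy, scipy, OpenCV 4.12 (cv2) and the standard library are available. Lean on these libraries where they do the work, as an engineer would, in place of code of your own. Each camera call takes 0.05 s, during which the arm holds its last target. There are 200 camera calls.

## Working session

There is one attempt and no reset: what is moved stays moved. The work goes in short steps, Python scripts to look and compute and a tool call to move; the robot and the scene stay as the last step left them, time stands still between calls to the robot, and variables do not carry over. Pictures are saved under pics/ and viewed, at most 10 in all, crops included, and the job is handed in when it is done.

Besides the shell and the picture viewer there is one more tool, called after "Request:" as name(argument=value, ...), one argument or row to a line, values as JSON. move_arm: Moves the arm, as the interface text tells. Its arguments: {"type":"object","properties":{"plan":{"type":"array","items":{"type":"number"}},"jaw":{"type":"number"}},"required":["plan"]}

```bash
mkdir -p pics; ls; cat > h.py <<'E'
import numpy as np, cv2
from workcell import r
def grab(n):
    c=r.get_calibration(n); im,d=r.get_image(n); np.savez(f'/tmp/{n}.npz',im=im,d=d,K=c['K'],R=c['R'],t=c['t']); return im,d,c
def cloud(n):
    z=np.load(f'/tmp/{n}.npz'); d=z['d']; v,u=np.mgrid[:384,:512]; K=z['K']
    P=np.stack([(u-K[0,2])/K[0,0]*d,(v-K[1,2])/K[1,1]*d,d],-1)
    return z['im'],d,(P-z['t'])@z['R']
E
python3 - <<'E'
from h import *
a=[]
for n in('top','side'):
    im,d,c=grab(n); a.append(im)
cv2.imwrite('pics/a.png',cv2.cvtColor(cv2.resize(a[0],(800,600)),4)); cv2.imwrite('pics/b.png',cv2.cvtColor(cv2.resize(a[1],(800,600)),4))
s=r.observe();print(s)
E
```

```text
pics
{'time_s': 0.1, 'q': array([-8.22544398e+01,  2.81615487e+01,  8.93476028e+01,  1.92349606e-03,
        6.25486711e+01, -6.05021233e+00]), 'qvel': array([ 0.05004777, -0.07177101, -0.02253713,  0.02607878,  0.03020918,
       -0.01425305]), 'joint_efforts': array([ 2.86848066e-03, -6.19445229e+01, -2.62025785e+01, -1.79204080e-04,
        2.89452393e-03,  8.11212090e-06]), 'tcp_pos': array([ 0.14904305, -0.60676051,  0.23077108]), 'tool_rot': array([[ 9.71155578e-01,  2.38446705e-01, -1.06493804e-04],
       [ 2.38446690e-01, -9.71155069e-01,  1.00400182e-03],
       [ 1.35978929e-04, -1.00043506e-03, -9.99999490e-01]]), 'force': array([0.17742241, 0.38878427, 0.49095065]), 'moment': array([ 0.03950271, -0.02033495, -0.00148188]), 'gripper_force': 0.0, 'gripper_width': 1.0010962746461547}
```

View pics/a.png

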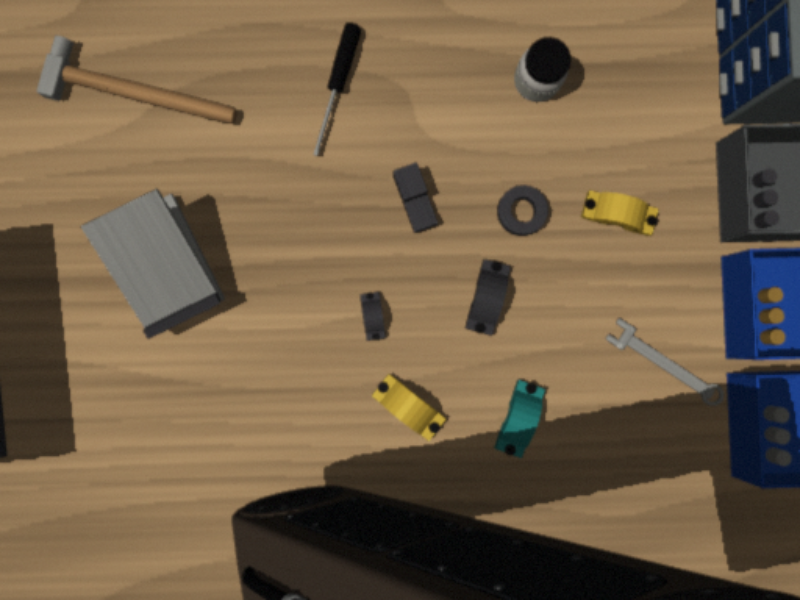

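View pics/b.png

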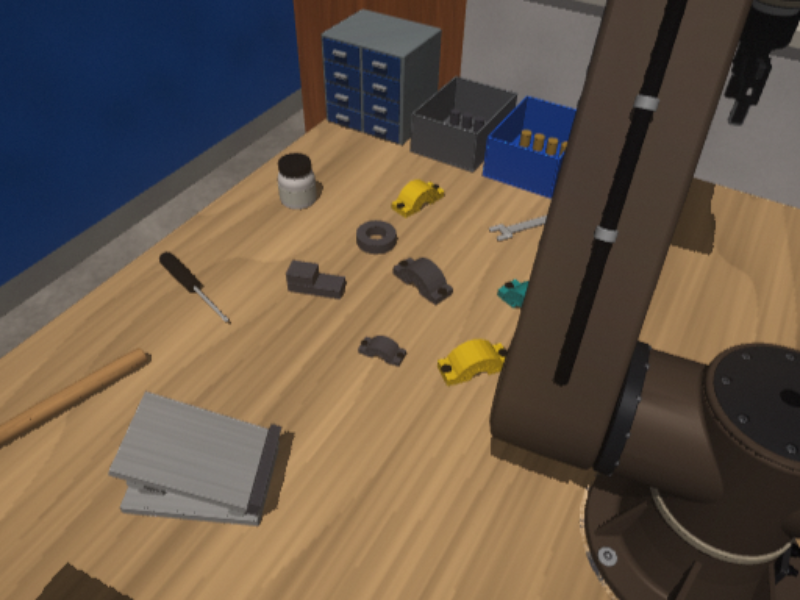

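The top picture (800x600) shows these dark-iron candidates:
- Large cap at (490,297), an arch with two bolt holes.
- Small cap at (374,316), the same shape but smaller.
- Stepped block at (417,198) and ring at (524,210), neither of which is a cap.

The yellow caps at (410,406) and (620,212) and the turquoise one at (521,418) are decoys. The sine plate is at (150,260), with its ledge running from (148,332) to (218,295). The large cap fits best; I'll measure it and check a crop.

```bash
cat > m.py <<'E'
from h import *
im,d,P=cloud('top')
def cap(u,v,w=40):
    m=np.zeros(d.shape,bool); m[v-w:v+w,u-w:u+w]=1
    g=im.max(2)<90; m&=g&(P[...,2]>0.006)&(d>0)
    n,l=cv2.connectedComponents(m.astype(np.uint8)); k=l[v,u]; Q=P[l==k]
    (c,s,a)=cv2.minAreaRect((Q[:,:2]*1000).astype(np.float32))
    b=cv2.boxPoints((c,s,a)); e=max([b[1]-b[0],b[2]-b[1]],key=np.linalg.norm)
    print('cap',np.round(c,1),np.round(s,1),'yaw',np.degrees(np.arctan2(e[1],e[0])).round(1),'top',np.percentile(Q[:,2],[50,98]).round(4),len(Q))
cap(313,190); cap(239,202,28)
# incline plate
m=np.zeros(d.shape,bool); m[115:218,45:148]=1
m&=(P[...,2]>0.03)&(d>0)
n,l=cv2.connectedComponents(m.astype(np.uint8)); m=l==l[165,97]
Q=P[m]; rng=np.random.default_rng(0); best=0
for i in range(500):
    a,b,c=Q[rng.choice(len(Q),3)]; nn=np.cross(b-a,c-a); nn/=np.linalg.norm(nn)+1e-12
    s=abs((Q-a)@nn)<.002
    if s.sum()>best: best=s.sum();S=s
I=Q[S]; c=I.mean(0); nn=np.linalg.svd(I-c,full_matrices=False)[2][2]; nn*=np.sign(nn[2])
print('n',nn,'tilt',np.degrees(np.arccos(nn[2])),best,len(Q))
up=np.array([0,0,1])-nn*nn[2]; up/=np.linalg.norm(up); y=np.cross(nn,up)
print('up heading',np.degrees(np.arctan2(up[1],up[0])))
(cc,s,a)=cv2.minAreaRect(np.c_[(I-c)@up,(I-c)@y].astype(np.float32)*1000)
print('rect',cc,s,a); bb=cv2.boxPoints((cc,s,a))/1000
print('corners',(c+bb[:,:1]*up+bb[:,1:]*y).round(4))
R=Q[~S]; h=(R-c)@nn; L=R[h>.006]; print('ledge pts',len(L)); 
if len(L): print(np.percentile((L-c)@up,[2,50,98]),np.percentile((L-c)@y,[1,50,99]),np.median((L-c)@nn))
print('c',c)
E
python3 m.py; python3 - <<'E'
from h import *
im=cloud('top')[0]; print(r.get_calibration('top')['t'])
cv2.imwrite('pics/c.png',cv2.cvtColor(cv2.resize(im[90:240,20:370],None,fx=2.28,fy=2.28,interpolation=2),4))
E
```

```text
cap [ 494.2 -224.8] [ 40.6 105.7] yaw -16.5 top [0.0313 0.043 ] 868
cap [470.3 -59.4] [67.9 27.1] yaw 7.6 top [0.0191 0.0281] 363
n [-0.34011838 -0.15925304  0.92679985] tilt 22.05865915398792 2891 4514
up heading 25.090322879528358
rect (-3.0993728637695312, -0.209075927734375) (160.02670288085938, 110.85585021972656) 0.2737404704093933
corners [[0.4598 0.2557 0.0445]
 [0.5073 0.1555 0.0447]
 [0.6413 0.2191 0.1048]
 [0.5938 0.3193 0.1046]]
ledge pts 382
[-0.09461579 -0.08705143 -0.08035813] [-0.05519879 -0.0018614   0.05313932] 0.013798252989874485
c [0.55306332 0.23878989 0.07578   ]
[-0.0936879   0.49187072  1.06103141]
```

View pics/c.png

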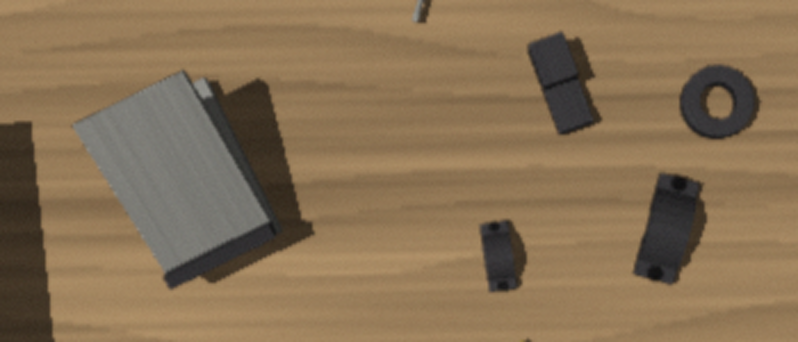

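The crop confirms it: the larger dark arch with two bolt holes, at crop (669,228), measures 106x41 mm. The small cap at (500,256) measures 68x27 mm. I'm moving above the large cap.

Request:
move_arm(
  plan=[14.2, -9.62, 1.0, 5.05, 14.2, -9.62, 1.0, 5.05, 14.2, -9.62, 1.0, 5.05, 14.2, -9.62, 1.0, 5.05, 14.2, -9.62, 1.0, 5.05, 14.2, -9.62, 1.0, 5.05, 14.2, -9.62, 1.0, 5.05, 14.2, -9.62, 1.0, 5.05],
  jaw=1,
)

```text
time_s: 1.1
tcp_pos: [0.4842, -0.2355, 0.2021]
tool_rot: [[0.959, -0.284, -0.0], [-0.284, -0.959, -0.0], [-0.0, 0.0, -1.0]]
force: [0.4, -1.4, -0.1]
gripper_width: 1.0
gripper_force: 0.0
```

```bash
cat >> h.py <<'E'
def go(p,head):
    s=r.observe(); T=s['tool_rot']; h=np.degrees(np.arctan2(T[1,0],T[0,0]))
    dh=(h-head+180)%360-180
    print('t',round(s['time_s'],2),'tcp',s['tcp_pos'].round(4),'head',h.round(2),'F',s['force'].round(1),'w',round(s['gripper_width'],3),'gf',round(s['gripper_force'],1))
    print('units',(T.T@(np.array(p)-s['tcp_pos'])/.03).round(2),'turn',(dh/6).round(2))
E
python3 -c "
from h import *
go([.494,-.225,.15],-16.5)"
```

```text
t 1.1 tcp [ 0.4842 -0.2355  0.2021] head -16.51 F [ 0.4 -1.4 -0.1] w 1.0 gf 0.0
units [ 0.22 -0.43  1.74] turn -0.0
```

Request:
move_arm(
  plan=[0, 0, 0.8, 0, 0, 0, 1.6, 0, 0, 0, 1.6, 0, 0, 0, 1.6, 0],
)

```text
time_s: 1.6
tcp_pos: [0.4832, -0.2375, 0.1549]
tool_rot: [[0.959, -0.284, 0.0], [-0.284, -0.959, -0.0], [0.001, 0.0, -1.0]]
force: [0.5, -0.3, -0.1]
gripper_width: 1.0
gripper_force: 0.0
```

```bash
python3 - <<'E'
from h import *
go([.494,-.225,.15],-16.5)
im,d,c=grab('wrist')
cv2.imwrite('pics/w1.png',cv2.cvtColor(im,4))
im,d,P=cloud('wrist'); T=r.observe()
m=(im.max(2)<90)&(P[...,2]>.006)&(P[...,2]<.06)&(np.linalg.norm(P[...,:2]-[.494,-.225],axis=-1)<.07)
Q=P[m]; c,s,a=cv2.minAreaRect((Q[:,:2]*1000).astype(np.float32)); print(c,s,a,np.percentile(Q[:,2],[50,98]),len(Q))
E
```

```text
t 1.6 tcp [ 0.4832 -0.2375  0.1549] head -16.52 F [ 0.5 -0.3 -0.1] w 1.0 gf 0.0
units [ 0.23 -0.5   0.16] turn -0.0
(493.4048767089844, -225.89425659179688) (38.08509063720703, 105.53617095947266) 74.7008285522461 [0.02286865 0.0340672 ] 1117
```

View pics/w1.png

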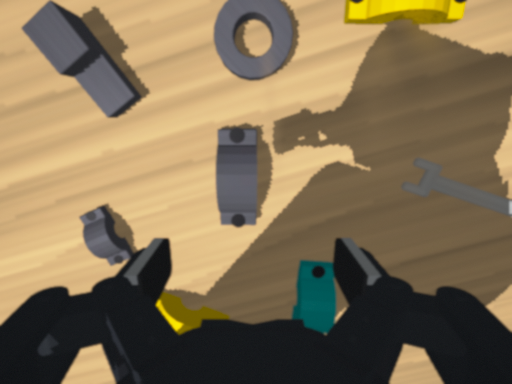

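The wrist view shows the large cap upright at (238,176), aligned with the tool, with clear space on both sides for the fingers. I'm lining up and descending.

Request:
move_arm(
  plan=[0.23, -0.49, 0.6, -0.05, 0.23, -0.49, 1.6, -0.08, 0.23, -0.49, 2.6, -0.08, 0.23, -0.49, 3.6, -0.08, 0.23, -0.49, 4.4, -0.08, 0.23, -0.49, 4.95, -0.08, 0.23, -0.49, 4.95, -0.08, 0.23, -0.49, 4.95, -0.08],
  jaw=1,
)

```text
time_s: 2.65
tcp_pos: [0.4943, -0.2251, 0.0063]
tool_rot: [[0.961, -0.276, 0.001], [-0.276, -0.961, -0.001], [0.001, 0.0, -1.0]]
force: [-0.1, -0.3, 1.1]
gripper_width: 1.001
gripper_force: 0.0
```

Request:
move_arm(
  plan=[0, 0, 0, 0, 0, 0, 0, 0, 0, 0, 0, 0, 0, 0, 0, 0, 0, 0, 0, 0, 0, 0, 0, 0, 0, 0, 0, 0, 0, 0, 0, 0],
  jaw=0,
)

```text
time_s: 3.65
tcp_pos: [0.494, -0.2252, 0.0064]
tool_rot: [[0.961, -0.276, 0.001], [-0.276, -0.961, -0.001], [0.001, 0.0, -1.0]]
force: [-0.6, 1.2, 6.6]
gripper_width: 0.459
gripper_force: 61.2
```

```bash
python3 -c "
from h import *
go([.494,-.2255,.15],25.2)"
```

```text
t 3.65 tcp [ 0.494  -0.2252  0.0064] head -16.04 F [-0.6  1.2  6.6] w 0.459 gf 61.2
units [ 0.01  0.01 -4.79] turn -6.87
```

Gripped: 39 mm opening at 61 N. I'm lifting it.

Request:
move_arm(
  plan=[0, 0, -0.3, 0, 0, 0, -1, 0, 0, 0, -2.2, 0, 0, 0, -3.6, 0, 0, 0, -4.8, 0, 0, 0, -5.5, 0, 0, 0, -5.8, 0, 0, 0, -5.8, 0],
)

```text
time_s: 4.65
tcp_pos: [0.4936, -0.2249, 0.1797]
tool_rot: [[0.961, -0.276, -0.0], [-0.276, -0.961, -0.0], [-0.0, 0.0, -1.0]]
force: [-0.4, 0.3, -6.1]
gripper_width: 0.46
gripper_force: 62.3
```

```bash
python3 -c "
from h import *
go([.5314,.2281,.18],25.2)"
```

```text
t 4.65 tcp [ 0.4936 -0.2249  0.1797] head -16.03 F [-0.4  0.3 -6.1] w 0.46 gf 62.3
units [-2.960e+00 -1.486e+01 -1.000e-02] turn -6.87
```

Request:
move_arm(
  plan=[-0.1, -0.5, 0, -0.2, -0.35, -1.75, 0, -0.8, -0.65, -3.2, 0, -1.5, -0.95, -4.8, 0, -2.2, -1.28, -6.4, 0, -3.0, -1.6, -8.0, 0, -3.7, -1.9, -9.6, 0, -4.4, -2.2, -11.0, 0, -5.1],
)

```text
time_s: 5.65
tcp_pos: [0.5207, 0.1128, 0.1787]
tool_rot: [[0.967, 0.255, -0.002], [0.255, -0.967, -0.0], [-0.002, -0.0, -1.0]]
force: [-0.3, 0.3, -6.0]
gripper_width: 0.459
gripper_force: 62.5
```

```bash
python3 -c "
from h import *
go([.5314,.2281,.15],25.2)"
```

```text
t 5.65 tcp [0.5207 0.1128 0.1787] head 14.8 F [-0.3  0.3 -6. ] w 0.459 gf 62.5
units [ 1.33 -3.62  0.96] turn -1.73
```

Request:
move_arm(
  plan=[0.35, -1.0, 0.1, -0.5, 0.75, -2.1, 0.3, -1.0, 1.1, -3.0, 0.6, -1.5, 1.3, -3.55, 0.9, -1.73, 1.33, -3.6, 0.95, -1.73, 1.33, -3.6, 0.95, -1.73, 1.33, -3.6, 0.95, -1.73],
)

```text
time_s: 6.52
tcp_pos: [0.533, 0.2242, 0.1514]
tool_rot: [[0.907, 0.421, 0.0], [0.421, -0.907, -0.0], [0.0, 0.0, -1.0]]
force: [-0.1, -0.7, -5.6]
gripper_width: 0.459
gripper_force: 62.4
```

```bash
python3 - <<'E'
from h import *
go([.5314,.2281,.125],25.2)
a=[]
for n in('side','wrist'):
    im,d,c=grab(n); a.append(im)
cv2.imwrite('pics/p1.png',cv2.cvtColor(cv2.resize(np.hstack([a[0][200:384,0:300],a[1][100:284,100:400]]),None,fx=1.3,fy=1.3),4))
E
```

```text
t 6.53 tcp [0.533  0.2242 0.1514] head 24.89 F [-0.1 -0.7 -5.6] w 0.459 gf 62.4
units [ 0.01 -0.14  0.88] turn -0.05
```

View pics/p1.png

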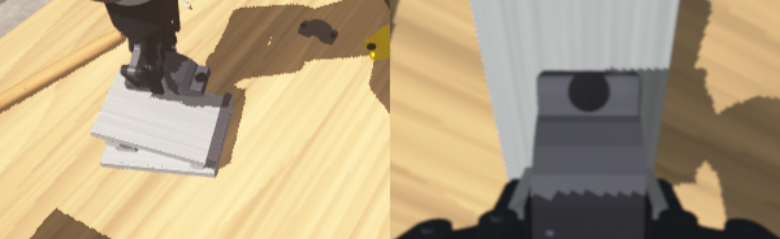

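The cap hangs level over the plate, nearly centred: the plate edges are at about 475 and 680, the cap at 540–640. I'll check the plate geometry from the wrist cloud.

```bash
python3 - <<'E'
from h import *
im,d,P=cloud('wrist')
O=np.array([.4835,.2056,.0446]);h=np.radians(25.2);t=np.radians(22)
u=np.array([np.cos(t)*np.cos(h),np.cos(t)*np.sin(h),np.sin(t)]);y=np.array([-np.sin(h),np.cos(h),0]);n=np.cross(u,y)
Q=P[d>0]-O; X,Y,Z=Q@u,Q@y,Q@n
m=(abs(Z)<.006)&(abs(Y)<.07)&(X>.02)&(X<.17)
L=[]
for a in np.arange(.1,.155,.005):
    s=m&(abs(X-a)<.0025)
    if s.sum()>20: L.append((a,Y[s].min(),Y[s].max(),np.median(Z[s])))
L=np.array(L);print((L*1000).round(1)); print('xmax',X[m].max())
mid=(L[:,1]+L[:,2])/2; print('skew deg',np.degrees(np.polyfit(L[:,0],mid,1)[0]))
E
```

```text
[[ 1.00e+02 -5.29e+01  5.73e+01  1.00e-01]
 [ 1.05e+02 -5.29e+01  5.69e+01  2.00e-01]
 [ 1.10e+02 -5.28e+01  5.74e+01  2.00e-01]
 [ 1.15e+02 -5.29e+01  5.68e+01  2.00e-01]
 [ 1.20e+02 -5.31e+01  5.68e+01  2.00e-01]
 [ 1.25e+02 -5.29e+01  5.70e+01  2.00e-01]
 [ 1.30e+02 -5.29e+01  5.71e+01  2.00e-01]
 [ 1.35e+02 -5.32e+01  5.69e+01  2.00e-01]
 [ 1.40e+02 -5.30e+01  5.70e+01  2.00e-01]
 [ 1.45e+02 -5.29e+01  5.74e+01  2.00e-01]
 [ 1.50e+02 -5.27e+01  5.69e+01  1.00e-01]]
xmax 0.15909561670932468
skew deg -0.010265553501817149
```

The plate heading is confirmed, with the centre 2 mm to +y. I'm descending toward contact.

Request:
move_arm(
  plan=[0, -0.1, 0.3, -0.05, 0, -0.19, 0.8, -0.05, 0, -0.19, 1.25, -0.05, 0, -0.19, 1.5, -0.05, 0, -0.19, 1.6, -0.05, 0, -0.19, 1.7, -0.05, 0, -0.19, 1.8, -0.05, 0, -0.19, 1.88, -0.05],
)

```text
time_s: 7.62
tcp_pos: [0.5306, 0.2301, 0.0948]
tool_rot: [[0.904, 0.427, 0.0], [0.427, -0.904, 0.0], [0.0, 0.0, -1.0]]
force: [1.0, -0.4, -6.7]
gripper_width: 0.457
gripper_force: 62.5
```

Request:
move_arm(
  plan=[0, 0, 0.04, 0, 0, 0, 0.08, 0, 0, 0, 0.12, 0, 0, 0, 0.16, 0],
)

```text
time_s: 8.12
tcp_pos: [0.5303, 0.2298, 0.0914]
tool_rot: [[0.904, 0.427, 0.001], [0.427, -0.904, -0.0], [0.0, 0.0, -1.0]]
force: [-9.0, -7.2, 15.1]
gripper_width: 0.462
gripper_force: 65.2
```

Request:
move_arm(
  plan=[0, 0, 0.04, 0, 0, 0, 0.08, 0, 0, 0, 0.12, 0, 0, 0, 0.16, 0],
)

```text
time_s: 8.62
tcp_pos: [0.5289, 0.2292, 0.0864]
tool_rot: [[0.904, 0.427, -0.003], [0.427, -0.904, -0.001], [-0.003, 0.0, -1.0]]
force: [-16.2, -11.2, 15.9]
gripper_width: 0.455
gripper_force: 66.3
```

The cap is pivoting in the pads at a modest, steady force. I'm continuing down.

Request:
move_arm(
  plan=[0, 0, 0.04, 0, 0, 0, 0.08, 0, 0, 0, 0.12, 0, 0, 0, 0.16, 0, 0, 0, 0.2, 0, 0, 0, 0.24, 0],
)

```text
time_s: 9.38
tcp_pos: [0.5286, 0.2294, 0.0788]
tool_rot: [[0.904, 0.427, -0.003], [0.427, -0.904, -0.001], [-0.004, -0.0, -1.0]]
force: [-14.8, -5.4, 12.6]
gripper_width: 0.466
gripper_force: 67.6
```

```bash
python3 - <<'E'
from h import *
go([.5308,.2295,.0745],25.2)
im,d,c=grab('side')
cv2.imwrite('pics/p2.png',cv2.cvtColor(cv2.resize(im[200:350,20:220],(800,600),interpolation=2),4))
E
```

```text
t 9.38 tcp [0.5286 0.2294 0.0788] head 25.27 F [-14.8  -5.4  12.6] w 0.466 gf 67.6
units [0.07 0.03 0.14] turn 0.01
```

View pics/p2.png

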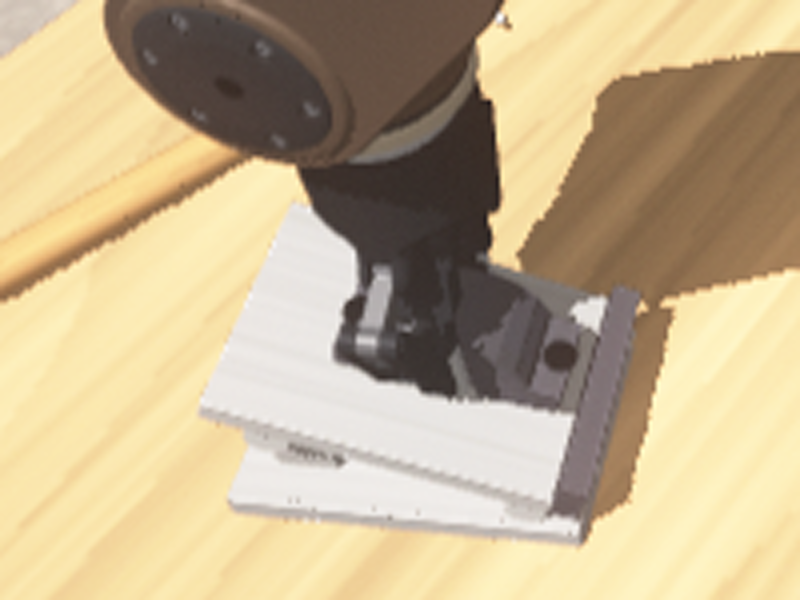

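The side view shows the cap tilted close to the plate's slope, with its lower foot at (565,355), just inside the ledge at (600,400). I'm finishing the descent.

Request:
move_arm(
  plan=[0, 0, 0.04, 0, 0, 0, 0.08, 0, 0, 0, 0.1, 0, 0, 0, 0.12, 0],
)

```text
time_s: 9.93
tcp_pos: [0.5289, 0.2295, 0.0752]
tool_rot: [[0.904, 0.427, -0.003], [0.427, -0.904, -0.001], [-0.003, -0.0, -1.0]]
force: [-13.0, -4.9, 8.9]
gripper_width: 0.462
gripper_force: 68.3
```

Request:
move_arm(
  plan=[0, 0, 0.03, 0, 0, 0, 0.06, 0],
)

```text
time_s: 10.18
tcp_pos: [0.529, 0.2295, 0.0734]
tool_rot: [[0.904, 0.427, -0.003], [0.427, -0.904, -0.001], [-0.003, -0.0, -1.0]]
force: [-12.9, -7.3, 11.1]
gripper_width: 0.461
gripper_force: 69.1
```

Request:
move_arm(
  plan=[0, 0, 0.03, 0, 0, 0, 0.06, 0],
)

```text
time_s: 10.42
tcp_pos: [0.529, 0.2295, 0.0723]
tool_rot: [[0.904, 0.427, -0.003], [0.427, -0.904, -0.001], [-0.003, -0.0, -1.0]]
force: [-17.1, -7.6, 26.9]
gripper_width: 0.457
gripper_force: 71.2
```

Request:
move_arm(
  plan=[0, 0, 0.03, 0, 0, 0, 0.05, 0],
)

```text
time_s: 10.68
tcp_pos: [0.529, 0.2295, 0.0723]
tool_rot: [[0.904, 0.427, -0.002], [0.427, -0.904, -0.001], [-0.002, 0.0, -1.0]]
force: [-21.9, -10.2, 41.2]
gripper_width: 0.459
gripper_force: 73.0
```

The force rose with no further motion, so both feet are flat. I'm easing the pressure and sliding down the slope toward the ledge.

Request:
move_arm(
  plan=[0, 0, -0.03, 0, -0.07, 0, -0.01, 0, -0.14, 0, 0.02, 0, -0.21, 0, 0.05, 0, -0.28, 0, 0.08, 0, -0.34, 0, 0.1, 0],
)

```text
time_s: 11.42
tcp_pos: [0.5239, 0.2266, 0.0699]
tool_rot: [[0.904, 0.427, 0.008], [0.427, -0.904, 0.002], [0.008, 0.001, -1.0]]
force: [-0.7, -0.0, 26.8]
gripper_width: 0.461
gripper_force: 71.5
```

Request:
move_arm(
  plan=[-0.03, 0, 0.012, 0, -0.06, 0, 0.024, 0],
)

```text
time_s: 11.68
tcp_pos: [0.5223, 0.2258, 0.0692]
tool_rot: [[0.904, 0.427, 0.008], [0.427, -0.904, 0.002], [0.008, 0.001, -1.0]]
force: [-1.0, -0.4, 28.1]
gripper_width: 0.458
gripper_force: 71.6
```

Request:
move_arm(
  plan=[-0.04, 0, 0.01, 0, -0.08, 0, 0.02, 0, -0.12, 0, 0.03, 0, -0.16, 0, 0.05, 0],
)

```text
time_s: 12.18
tcp_pos: [0.5217, 0.2254, 0.0688]
tool_rot: [[0.904, 0.426, 0.017], [0.426, -0.904, 0.006], [0.018, 0.002, -1.0]]
force: [14.6, 11.6, 29.9]
gripper_width: 0.46
gripper_force: 71.8
```

```bash
python3 - <<'E'
from h import *
go([.5175,.2233,.0670],25.2)
im,d,c=grab('side')
cv2.imwrite('pics/p3.png',cv2.cvtColor(cv2.resize(im[200:350,20:220],(800,600),interpolation=2),4))
E
```

```text
t 12.18 tcp [0.5217 0.2254 0.0688] head 25.25 F [14.6 11.6 29.9] w 0.46 gf 71.8
units [-0.16  0.    0.06] turn 0.01
```

View pics/p3.png

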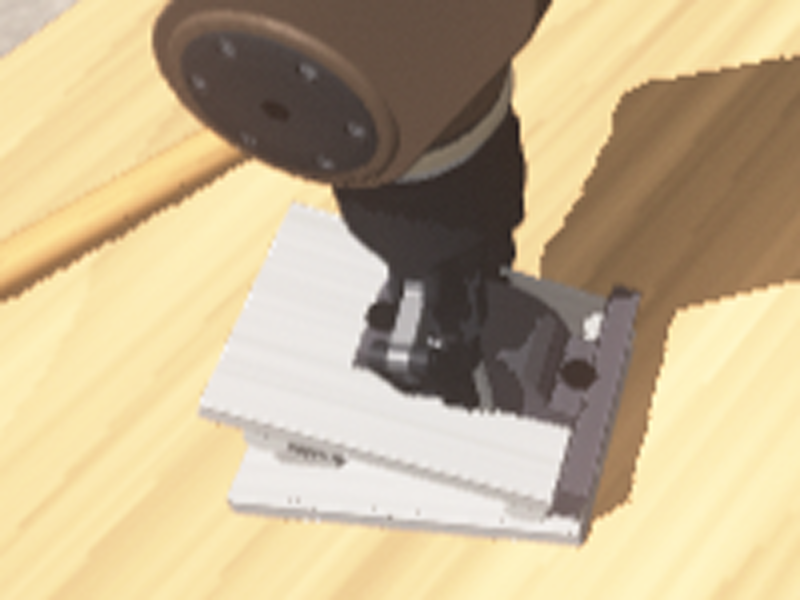

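The lower foot is against the ledge: the foot at (578,375) touches it, motion has stopped, and the reaction points up the slope. I'm relieving the force, then opening.

Request:
move_arm(
  plan=[0.04, 0, -0.02, 0, 0.08, 0, -0.05, 0, 0.1, 0, -0.06, 0],
)

```text
time_s: 12.6
tcp_pos: [0.5216, 0.2254, 0.0688]
tool_rot: [[0.904, 0.427, 0.009], [0.427, -0.904, 0.003], [0.01, 0.001, -1.0]]
force: [4.0, 1.3, 14.7]
gripper_width: 0.458
gripper_force: 70.0
```

Request:
move_arm(
  plan=[0, 0, 0, 0, 0, 0, 0, 0, 0, 0, 0, 0, 0, 0, 0, 0, 0, 0, 0, 0, 0, 0, 0, 0],
  jaw=1,
)

```text
time_s: 13.35
tcp_pos: [0.5181, 0.2242, 0.0658]
tool_rot: [[0.904, 0.427, -0.0], [0.427, -0.904, -0.0], [-0.0, 0.0, -1.0]]
force: [0.3, 0.6, -0.1]
gripper_width: 0.999
gripper_force: 0.0
```

Request:
move_arm(
  plan=[0, 0, -0.3, 0, 0, 0, -1, 0, 0, 0, -2, 0, 0, 0, -3, 0, 0, 0, -4, 0, 0, 0, -4.6, 0, 0, 0, -4.6, 0],
)

```text
time_s: 14.22
tcp_pos: [0.5184, 0.2243, 0.2055]
tool_rot: [[0.904, 0.427, 0.003], [0.427, -0.904, 0.001], [0.003, 0.001, -1.0]]
force: [0.1, -0.0, -0.5]
gripper_width: 1.001
gripper_force: 0.0
```

```bash
python3 - <<'E'
from h import *
a=[grab(n)[0] for n in('side','wrist')]
cv2.imwrite('pics/p4.png',cv2.cvtColor(cv2.resize(np.hstack([a[0][200:350,20:220],a[1][100:250,150:350]]),None,fx=2,fy=2,interpolation=2),4))
O=np.array([.4829,.2070,.0446]);h=np.radians(25.2);t=np.radians(22)
u=np.array([np.cos(t)*np.cos(h),np.cos(t)*np.sin(h),np.sin(t)]);y=np.array([-np.sin(h),np.cos(h),0]);n=np.cross(u,y)
for nm in('wrist','side'):
    im,d,P=cloud(nm); Q=P[d>0]-O; X,Y,Z=Q@u,Q@y,Q@n
    for lo,hi in((.012,.02),(.034,.044)):
        m=(X>.004)&(X<.13)&(abs(Y)<.05)&(Z>lo)&(Z<hi)
        if m.sum()<20: continue
        c,s,ang=cv2.minAreaRect((np.c_[X,Y][m]*1000).astype(np.float32))
        print(nm,lo,m.sum(),np.round(c,1),np.round(s,1),round(ang,1),'X',X[m].min(),X[m].max(),'Zmed',np.median(Z[m]))
    for nme,a,b in(('lowfoot',.004,.02),('upfoot',.085,.1)):
        m=(X>a)&(X<b)&(abs(Y)<.015)&(Z>.005)&(Z<.03)
        print(nme,m.sum(),np.median(Z[m]) if m.any() else 0)
E
```

```text
wrist 0.012 1123 [55.4  0.4] [ 39.9 103. ] 89.5 X 0.004026276916817177 0.10688352942763953 Zmed 0.016459490490911093
wrist 0.034 1531 [54.3 -0.1] [47.1 40. ] 0.1 X 0.03076574487408908 0.07785280830427033 Zmed 0.038897210799053165
lowfoot 162 0.016567458738981997
upfoot 608 0.01703557211648614
side 0.012 437 [54.8  2.7] [ 42.7 101.9] 89.5 X 0.004028830734686116 0.10577738176538304 Zmed 0.01594907257195483
side 0.034 480 [53.1  2.5] [41.8 45.3] 89.4 X 0.0303268952496489 0.07575402787303498 Zmed 0.03829376958877967
lowfoot 117 0.016409811399492328
upfoot 122 0.016548173752532626
```

View pics/p4.png

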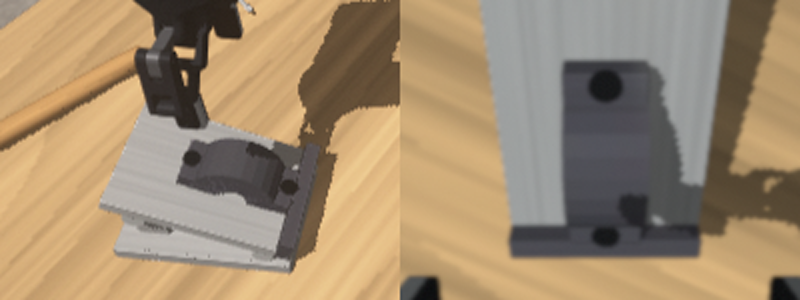

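The cap lies flat (foot heights 16.6 and 16.5–17.0 mm), straight and centred. I'll check the gap against the ledge's own measured face.

```bash
python3 - <<'E'
from h import *
O=np.array([.4829,.2070,.0446]);h=np.radians(25.2);t=np.radians(22)
u=np.array([np.cos(t)*np.cos(h),np.cos(t)*np.sin(h),np.sin(t)]);y=np.array([-np.sin(h),np.cos(h),0]);n=np.cross(u,y)
for nm in('wrist','side','top'):
    if nm=='top': grab('top')
    im,d,P=cloud(nm); Q=P[d>0]-O; X,Y,Z=Q@u,Q@y,Q@n
    m=(X>-.025)&(X<.012)&(abs(Y)>.026)&(abs(Y)<.05)&(Z>.0115)&(Z<.0165); print(nm,'ledge top X',np.percentile(X[m],[1,5,50,95,99]).round(4),m.sum())
    m=(abs(Y)<.018)&(Z>.01)&(Z<.018)&(X>.08); print(' cap end',np.percentile(X[m],[95,99]).round(4))
    # profile mid strip
    for a in np.arange(-.004,.014,.002):
        s=(abs(Y)<.015)&(abs(X-a)<.001)&(Z>-.005)&(Z<.03); q=(abs(Y)>.028)&(abs(Y)<.05)&(abs(X-a)<.001)&(Z>-.01)&(Z<.03)
        print('  ',round(a*1000),(Z[s].min()*1000).round(1) if s.any() else '-',(np.median(Z[s])*1000).round(1) if s.any() else '-','| side',(np.median(Z[q])*1000).round(1) if q.any() else '-')
s=r.observe();print(s['time_s'])
E
```

```text
wrist ledge top X [-0.0123 -0.0115 -0.0046  0.0006  0.0014] 416
 cap end [0.1048 0.1057]
   -4 13.4 14.3 | side 14.6
   -2 13.7 14.9 | side 14.1
   0 15.2 15.9 | side 7.6
   2 15.3 16.5 | side 2.7
   4 15.3 16.7 | side 0.3
   6 15.3 16.5 | side 0.3
   8 15.8 16.4 | side 0.3
   10 15.7 16.6 | side 0.3
   12 15.6 16.6 | side 0.4
side ledge top X [-0.0131 -0.0126 -0.0065 -0.      0.0006] 166
 cap end [0.104  0.1053]
   -4 12.4 14.4 | side 14.2
   -2 11.6 13.5 | side 13.3
   0 12.9 14.3 | side 11.3
   2 13.4 16.1 | side -0.3
   4 12.8 15.9 | side -0.4
   6 13.9 15.8 | side 0.0
   8 13.8 15.7 | side 0.0
   10 12.1 15.7 | side -0.4
   12 13.5 16.6 | side -0.5
top ledge top X [-0.0118 -0.0111 -0.0046  0.0017  0.0021] 124
 cap end [0.1012 0.1016]
   -4 11.9 15.0 | side 14.0
   -2 10.3 13.8 | side 14.1
   0 11.1 13.7 | side 14.4
   2 12.4 15.7 | side 7.8
   4 11.9 17.3 | side -0.8
   6 14.2 16.8 | side -0.1
   8 14.7 16.7 | side 0.2
   10 12.8 16.5 | side 0.7
   12 14.9 16.8 | side 0.1
14.375
```

The cap touches the ledge with no gap: foot height runs straight into the ledge top at x≈0–1 mm, and the cap's top end is at about 104 mm. The arm is clear and the gripper is open, so I'm handing in.

```bash
python3 -c "
from workcell import r
print(r.hand_in())"
```

```text
the job is handed in; nothing more can be done
None
```

I set the larger cap on the tilted plate and handed the job in at about 14 s. Its feet are flat, it lies straight up the slope with its lower foot against the ledge and about midway along, the gripper has let go, and I didn't touch the smaller cap.

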